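Clip the cell stand and hold its electrode bar over the jar

ROBOT

A 6-joint arm with a two-finger parallel gripper is mounted at the origin on the work surface. World frame = base frame: x ahead of the robot, y to its left, z up, the work surface at z = 0. Lengths are in m, angles in rad, forces in N, time in s.
With the tool pointing down it reaches from about 0.325 to 0.775 m from the base axis. Payload 5.5 kg.
Tool frame: the origin (TCP) lies between the finger pads; the fingertips stand 8 mm ahead of it and the grasp point (between the pads) lies 11 mm behind it; z points along the fingers, y is the line along which they close (so a half turn about z gives the same grasp; the last joint's range is limited). The gripper opens to 85 mm and grips with 20 to 120 N. Pads are 22 mm wide; open, the fingers measure 114 mm over their backs; the gripper's body (76 mm by 85 mm) begins 54 mm behind the grasp point. The pads swing forward as they close: fully open they stand 13 mm farther back than shut.
Start: joints at [-1.395, 0.091, 1.231, -0, 1.82, -0.057], TCP at [0.138, -0.584, 0.239] pointing down, gripper open.
Joint ranges: [-2.87, 2.87], [-0.86, 2.18], [0.17, 2.46], [-1.51, 4.65], [0.06, 2.69], [-2.65, 2.65]. Speed limits (rad/s): [2.57, 2.57, 3.01, 3.14, 3.14, 3.14].

INTERFACE

Orientations are given as a rotation vector (axis times angle).
In Python, from rig import readout, vision, workorder gives the robot as it stands.
- The arm moves only by the tool drive_tool, never from a script. Its argument "targets" is a list that holds one entry, the list of rows, each a list of 5 numbers: the opening, from 0 (shut) to 1 (fully open), then the shift along the tool's x, y, z in m, then the turn about the tool's z in degrees. In form: [[[claw, dx, dy, dz, spin], ...]]. A call has 1 to 12 rows; each row shifts and turns the commanded pose from where the row before left it, along the tool's axes as they then stand; what a row does not reach is not made up. A row lasts 1/12 s, in which the tool goes at most 41.7 mm and 7.16 degrees, less where a joint would pass 70% of its speed; a pose out of reach is approached as far as the arm can. A call is refused whole if a number of a shift passes 0.0417 or a number of a turn 7.16, either way. A call with a gripper value outside its range is refused whole. The fingers move at their own pace and stop on an object; "force" is the grip in N (left out, the last holds). Time passes only in rows, so rows that do not move let the fingers close. It gives the time, the measured TCP pose, the force, the opening and the grip force at its end, in the units of the state.
- readout.observe(): the state, without advancing time (a new reading comes with each control period).
- vision.get_image(name): name is "side" or "top"; returns the picture (384x512x3 uint8, red, green, blue); there is no depth.
- vision.camera_model(name): a dict with "intrinsics" (3x3 intrinsics, pixels), "rvec" (rotation vector, rad) and "tvec" (3), from world to camera coordinates, as OpenCV has them. Camera axes: x right, y down, z forward; pixel columns grow to the right and rows downward; lengths in m; the calibration is good to about 2 mm. A picture is of the moment at which its call begins. camera_model takes no time and is no camera call.
- workorder.hand_in(): hands the job in; it is judged then, once.
Trained networks look in the newest picture that a camera, given by its name, has taken for a name from the list of things; names that differ only in an ending like _2 or _b are one class to them, and where a whole thing is asked for, a point or a joint stands for the part that bears it (a point fixed in the world has none). Each returns a list of dicts, best first, with "score" (0 to 1); they miss things now and then, are a little off and sometimes report something else, mostly with a low value. They report only what shows in the picture. A call takes as long as a camera call. They do not tell look-alikes from the thing itself.
- vision.silhouettes(target, camera): "mask" (384x512 bool, what is visible of it).
- vision.place_of(target, camera): "location" ([x, y, z] in m, in world coordinates, good to about 4 mm: a listed point, or the origin of a listed thing).
The state is a dict: "t": time; "joint_pos": joint angles; "qvel": joint speeds; "joint_torque": joint torques, N m; "tcp_pos": TCP position; "ee_rot": TCP orientation; "wrist_force": force on the tool from outside, world axes, zero at the start; "torque": the same for the moment, N m; "grip_width": finger opening in m; "grasp_force": force on a finger pad.
Only numpy, scipy, OpenCV 4.12 (cv2) and the standard library are available. Lean on these libraries where they do the work, as an engineer would, in place of code of your own. Each camera call takes 0.05 s, during which the arm holds its last target. There are 200 camera calls.

TASK

Take the sprung clip off its rack and clip it upright, fully home, onto the top edge of the steel terminal plate of the cell stand, and let go of it. Then pick up the electrode bar by its balance point and finish while still holding it, level and still, over the stand: the heavy electrode centred about 5 cm above the mouth of the glass jar, the bar in line with the forked post, touching nothing but the gripper. Leave the other things on the table where they are.

Things in the scene. Friction and masses are not known exactly. Their poses are not given: they have to be found in the camera images.
- stand: The cell stand, fixed: a plywood foot 230 x 150 x 12 mm with, along its own x axis, an open glass jar (80 mm across, 90 mm tall, wall 4 mm) at one end (+x) and a pale wooden post with a forked top (40 mm wide, up to 124 mm above the table) at the other (-x); on its +y side stands a steel terminal plate. Origin: centre of the foot's underside, on the table, z up.
- jar_mouth (a point): Centre of the jar's mouth, at rim height (102 mm above the table); in the stand's frame at x +70, y -30 mm. Axes as the stand's.
- fork_notch (a point): Floor of the notch of the forked post, 102 mm above the table, 140 mm from the jar's centre in the stand's -x direction; the notch is 20 mm wide and runs along the stand's x. Axes as the stand's.
- terminal_top (a point): Middle of the top edge of the terminal plate, 80 mm above the table; in the stand's frame at x -20, y +45 mm. The plate is upright, 34 mm long along the stand's x, 5 mm thick along the stand's y and bare for its upper 58 mm. Axes as the stand's.
- rack: The clip's rack, fixed: a plywood foot 75 x 50 x 12 mm with an upright steel plate 60 mm long (along its x), 5 mm thick (y), top edge 70 mm above the table. At the start the clip sits fully home on the middle of this edge, jaws down. Origin: centre of the foot's underside.
- clip: The sprung clip (steel jaws, two white handles, like a big clothes peg, 60 g, loose), with the arm that it carries. Origin at its 8 mm thick pivot pin, x along the pin (the clip is 18 mm wide in x), z up towards the handles, y the direction in which jaws and handles move.
- clip_pin (a point): The clip's pivot pin (same point and axes as the clip). Jaws reach 30 mm below it, handles 42 mm above it. On a 5 mm plate the outward-leaning handles measure about 37 mm over their outer faces at 30 mm above the pin, 42 mm at their ends. Fully home on an edge: the pin rests on the edge, its centre 4 mm above it.
- clip_spring (a joint): Opening of the clip, rad: 0 when the jaws hold a 5 mm plate, -0.16 shut empty, 0.54 fully open; a spring closes it. Squeezed across y at 25 to 35 mm above the pin (about 8 N to start, 15 N to the stop), the handles come to about 18 mm over their outer faces and the jaws open to about 19 mm at their tips.
- bar: The electrode bar, loose, 0.3 to 0.45 kg: an aluminium bar 12 mm wide, 14 mm high along its x, bare from x -109 to +80 mm; at +x (axis at x +100) an upright dark steel cylinder, the heavy electrode, 40 mm across, 44 mm tall; at -x a light white cross foot (12 x 50 x 44 mm). It stands level on these, bar centre line 22 mm up. Origin on the underside plane below the bar line.
- bar_balance (a point): The bar's balance point, on the bar's centre line (half-way up), 45 mm from the origin towards the electrode: 55 mm from the electrode's axis, 35 mm from its side. Axes as the bar's.
- electrode (a point): Centre of the electrode, half-way up (22 mm above its underside). Axes as the bar's.
- jar_a: Bystander: closed jar, 72 mm across, 99 mm tall, beyond the rack. Origin under its centre.
- jar_b: Bystander: closed jar, same, at the far right.
- screwdriver: Bystander: a short screwdriver, 120 mm long, lying beyond the rack.
- tape: Bystander: a grey ring, 90 mm across, 24 mm high, at the far left.
- plate: Bystander: a copper plate 60 x 40 x 6 mm lying between the robot and the rack.
- meter: Bystander: a grey meter 130 x 70 x 36 mm at the near right.
There are look-alikes about, which are no part of the job. Of the things that look like the clip, the smallest one is meant.

How it is judged:
By the outcome, as a careful person would: the job done as asked, in the order asked, and still so for the second after the job is handed in, while the arm keeps its last pose, push and grip.
It also fails if it takes over 54 s, if anything falls off the work surface, if the arm or the gripper's body presses on something with over 40 N, if the wrist force passes 120 N, or if a joint passes its speed limit or range.

## Working session

There is one attempt and no reset: what is moved stays moved. The work goes in short steps, Python scripts to look and compute and a tool call to move; the robot and the scene stay as the last step left them, time stands still between calls to the robot, and variables do not carry over. Pictures are saved under pics/ and viewed, at most 10 in all, crops included, and the job is handed in when it is done.

Besides the shell and the picture viewer there is one more tool, called by a JSON object that holds its "name" and its "arguments", one argument or row to a line. drive_tool: Moves the arm, as the interface text tells. Its arguments: {"type":"object","properties":{"targets":{"type":"array","items":{"type":"array","items":{"type":"array","items":{"type":"number"}}}},"force":{"type":"number"}},"required":["targets"]}

```bash
ls; mkdir -p pics; python3 - <<'E'
from rig import readout, vision, workorder
import cv2,numpy as np
for c in ("top","side"):
    cv2.imwrite(f"pics/{c}0.png",cv2.resize(vision.get_image(c)[:,:,::-1],(800,600),interpolation=cv2.INTER_CUBIC))
    m=vision.camera_model(c); R=cv2.Rodrigues(np.array(m["rvec"]))[0]; print(c,(-R.T@np.array(m["tvec"])).round(3))
    for n in ("clip_pin","terminal_top","jar_mouth","fork_notch","bar_balance","electrode","rack","stand"):
        print(n,[(round(d["score"],2),np.round(d["location"],3).tolist()) for d in vision.place_of(n,c)])
s=readout.observe(); print(s["t"],s["tcp_pos"],s["ee_rot"],s["grip_width"])
E
```

```text
pics
top [0.282 0.016 1.37 ]
clip_pin [(0.76, [0.558, -0.116, 0.042]), (0.69, [0.559, -0.007, 0.073]), (0.53, [0.467, -0.09, 0.041])]
terminal_top [(0.74, [0.56, -0.248, 0.017]), (0.59, [0.5, 0.254, 0.078])]
jar_mouth [(0.64, [0.56, 0.149, 0.1]), (0.44, [0.504, 0.206, -0.001])]
fork_notch [(0.73, [0.657, 0.452, -0.001]), (0.64, [0.428, 0.197, 0.106])]
bar_balance [(0.74, [0.56, -0.249, 0.022])]
electrode [(0.79, [0.616, -0.246, 0.023])]
rack [(0.75, [0.559, -0.003, -0.0])]
stand [(0.75, [0.506, 0.205, -0.002]), (0.65, [0.759, -0.015, -0.003])]
side [ 0.484 -0.906  0.806]
clip_pin [(0.62, [0.558, -0.006, 0.072]), (0.54, [0.463, -0.09, 0.044]), (0.45, [0.558, -0.114, 0.042]), (0.36, [0.561, -0.245, 0.025])]
terminal_top [(0.57, [0.503, 0.253, 0.08])]
jar_mouth [(0.63, [0.559, 0.151, 0.104])]
fork_notch [(0.7, [0.432, 0.203, 0.103]), (0.16, [0.614, -0.243, 0.021])]
bar_balance [(0.96, [0.56, -0.247, 0.022])]
electrode [(0.67, [0.614, -0.244, 0.024]), (0.66, [0.562, -0.006, 0.074])]
rack [(0.86, [0.561, -0.002, -0.001]), (0.36, [0.642, -0.449, -0.001])]
stand [(0.31, [0.689, 0.011, 0.001])]
0.9 [ 0.13845098 -0.58381567  0.23930588] [3.12031652e+00 3.64915921e-01 6.09743422e-05] 0.08524268349850438
```

View pics/top0.png

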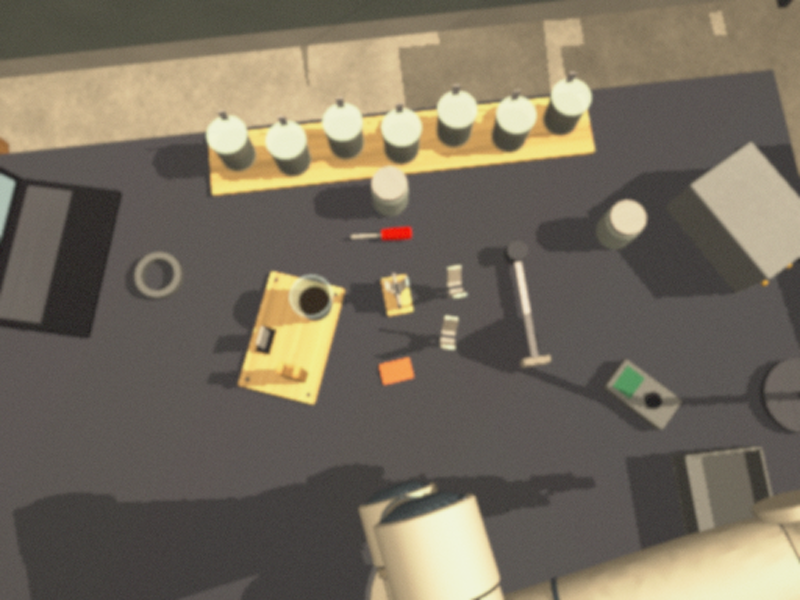

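View pics/side0.png

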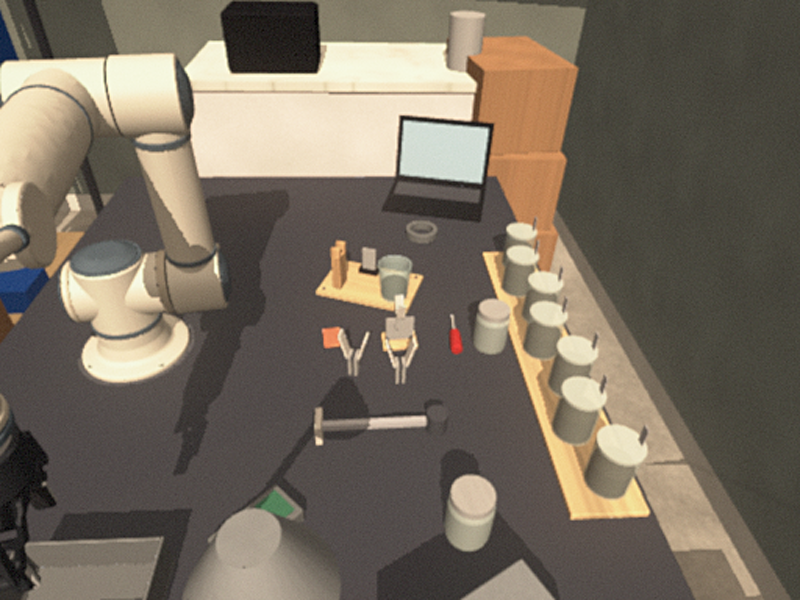

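```bash
python3 - <<'E'
from rig import readout, vision, workorder
import cv2,numpy as np
a=vision.get_image("top")[:,:,::-1]; b=vision.get_image("side")[:,:,::-1]
A=cv2.resize(a[165:235,225:305],(400,350),interpolation=cv2.INTER_CUBIC)
B=cv2.resize(b[180:250,205:275],(400,400),interpolation=cv2.INTER_CUBIC)
im=np.zeros((400,800,3),np.uint8); im[:350,:400]=A; im[:,400:]=B
cv2.imwrite("pics/crop1.png",im)
def ray(c,uv,z):
    m=vision.camera_model(c);R=cv2.Rodrigues(np.array(m["rvec"]))[0];K=np.array(m["intrinsics"])
    C=-R.T@np.array(m["tvec"]).ravel(); d=R.T@np.linalg.inv(K)@np.array([uv[0],uv[1],1.]); return C+d*(z-C[2])/d[2]
for n,z in (("bar",.022),("rack",.012),("clip",.09),("stand",.012)):
  for d in vision.silhouettes(n,"top")[:4]:
    m=d["mask"].astype(np.uint8)
    if m.sum()<5: continue
    r=cv2.minAreaRect(cv2.findNonZero(m)); bp=cv2.boxPoints(r)
    P=np.array([ray("top",p,z)[:2] for p in bp]); 
    print(n,round(d["score"],2),m.sum(),"centre",P.mean(0).round(4),"corners",P.round(3).tolist())
    e=[P[1]-P[0],P[2]-P[1]]; print([(round(np.hypot(*v),4),round(np.degrees(np.arctan2(v[1],v[0])),1)) for v in e])
E
```

```text
bar 0.55 568 centre [ 0.5177 -0.2513] corners [[0.639, -0.223], [0.642, -0.28], [0.396, -0.278], [0.394, -0.223]]
[(np.float64(0.0568), np.float64(-87.8)), (np.float64(0.2459), np.float64(179.5))]
rack 0.76 267 centre [ 0.5631 -0.0046] corners [[0.598, 0.024], [0.605, -0.024], [0.528, -0.033], [0.522, 0.014]]
[(np.float64(0.0483), np.float64(-82.2)), (np.float64(0.077), np.float64(-172.9))]
rack 0.72 425 centre [0.6542 0.4525] corners [[0.662, 0.514], [0.718, 0.45], [0.646, 0.391], [0.591, 0.455]]
[(np.float64(0.0853), np.float64(-48.4)), (np.float64(0.0937), np.float64(-140.6))]
clip 0.69 238 centre [ 0.4646 -0.089 ] corners [[0.439, -0.062], [0.502, -0.086], [0.49, -0.116], [0.427, -0.091]]
[(np.float64(0.0676), np.float64(-21.1)), (np.float64(0.0317), np.float64(-110.9))]
clip 0.53 84 centre [ 0.5603 -0.0033] corners [[0.572, 0.015], [0.571, -0.023], [0.549, -0.022], [0.549, 0.016]]
[(np.float64(0.0381), np.float64(-91.3)), (np.float64(0.0227), np.float64(178.4))]
clip 0.45 137 centre [ 0.5579 -0.1097] corners [[0.584, -0.097], [0.585, -0.122], [0.532, -0.123], [0.531, -0.097]]
[(np.float64(0.0254), np.float64(-88.2)), (np.float64(0.0533), np.float64(-179.6))]
clip 0.29 572 centre [ 0.5056 -0.2381] corners [[0.621, -0.212], [0.623, -0.266], [0.39, -0.263], [0.388, -0.211]]
[(np.float64(0.0539), np.float64(-88.0)), (np.float64(0.2338), np.float64(179.4))]
stand 0.96 3732 centre [0.5103 0.2041] corners [[0.425, 0.315], [0.652, 0.236], [0.594, 0.091], [0.37, 0.175]]
[(np.float64(0.2403), np.float64(-19.2)), (np.float64(0.1555), np.float64(-112.0))]
stand 0.4 538 centre [ 0.5197 -0.2535] corners [[0.643, -0.225], [0.645, -0.283], [0.397, -0.281], [0.395, -0.225]]
[(np.float64(0.0577), np.float64(-87.8)), (np.float64(0.2482), np.float64(179.5))]
```

View pics/crop1.png

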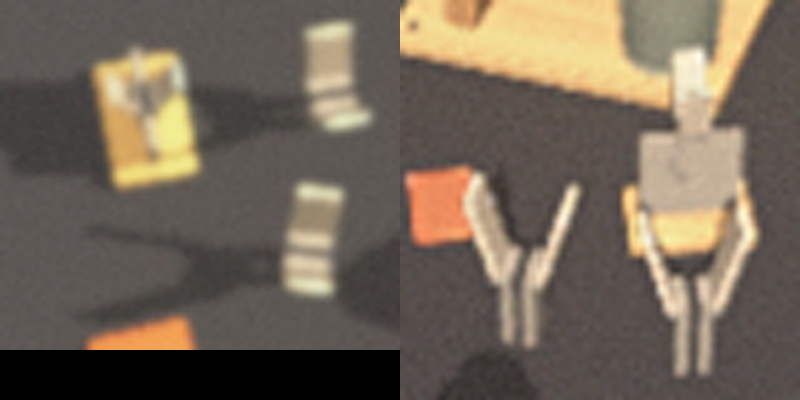

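The close-up shows the clip straddling the grey plate of the rack, its white handle at about (690,80) in the right half. The two bigger look-alikes stand at its right, off the rack. The rack's yaw is about +7° and the stand's about -21°.

```bash
cat > h.py <<'E'
from rig import readout, vision, workorder
import numpy as np
from scipy.spatial.transform import Rotation as Ro
def rel(p,yaw):
    """spin first, then shifts in the new tool axes, from measured pose to TCP target p (tool down) at yaw (deg, of tool x)"""
    s=readout.observe(); R=Ro.from_rotvec(s["ee_rot"]).as_matrix(); y0=np.degrees(np.arctan2(R[1,0],R[0,0])); a=np.radians(yaw)
    T=np.array([[np.cos(a),np.sin(a),0],[np.sin(a),-np.cos(a),0],[0,0,-1]])
    print("t",round(s["t"],2),"tcp",np.round(s["tcp_pos"],4),"yaw",round(y0,2),"| spin",round(y0-yaw,2),"shift",(T.T@(np.array(p)-s["tcp_pos"])).round(4),"F",np.round(s["wrist_force"],1),"w",round(s["grip_width"],4))
E
```

{"name": "drive_tool", "arguments": {
  "targets": [
    [[1,0,0,0,6.3],[1,0.0244,-0.0261,0,0],[1,0.0244,-0.0261,0,0],[1,0.0244,-0.0261,0,0],[1,0.0244,-0.0261,0,0],[1,0.0244,-0.0261,0,0],[1,0.0244,-0.0261,0,0],[1,0.0244,-0.0261,0,0],[1,0.0244,-0.0261,0,0],[1,0.0244,-0.0261,0,0],[1,0.0244,-0.0261,0,0],[1,0.0244,-0.0261,0,0]]
  ],
  "force": 40
}}

```text
t: 2.2
tcp_pos: [0.3703, -0.2644, 0.2396]
ee_rot: [3.135, 0.193, 0.001]
wrist_force: [-0.4, -0.1, 0.6]
grip_width: 0.0855
grasp_force: 0.0
```

{"name": "drive_tool", "arguments": {
  "targets": [
    [[1,0.0244,-0.0261,0,0],[1,0.0244,-0.0261,0,0],[1,0.0244,-0.0261,0,0],[1,0.0244,-0.0261,0,0],[1,0.0244,-0.0261,0,0],[1,0.0244,-0.0261,0,0],[1,0.0244,-0.0261,0,0],[1,0.0244,-0.0261,0,0],[1,0,0,0,0],[1,0,0,0,0]]
  ]
}}

```text
t: 3.03
tcp_pos: [0.5383, -0.0333, 0.2387]
ee_rot: [-3.135, -0.198, 0.002]
wrist_force: [0.3, 0.2, -0.2]
grip_width: 0.085
grasp_force: 0.0
```

```bash
python3 - <<'E'
from h import *
rel([.559,-.006,.15],7)
import cv2
b=vision.get_image("side")[:,:,::-1]
for c in("top","side"):
  for n in ("clip_pin","rack"): print(c,n,[(round(d["score"],2),np.round(d["location"],4).tolist()) for d in vision.place_of(n,c)])
for d in vision.place_of("bar","top")+vision.place_of("bar","side"): print(d)
cv2.imwrite("pics/s2.png",cv2.resize(b[150:260,180:300],(655,600),interpolation=cv2.INTER_CUBIC))
E
```

```text
t 3.03 tcp [ 0.5383 -0.0333  0.2387] yaw 7.22 | spin 0.22 shift [ 0.0239 -0.0245  0.0887] F [ 0.3  0.2 -0.2] w 0.085
top clip_pin [(0.71, [0.4624, -0.0906, 0.0403]), (0.56, [0.556, -0.1157, 0.0422]), (0.47, [0.5593, -0.009, 0.0707])]
top rack [(0.78, [0.56, -0.0061, 0.0007]), (0.53, [0.5146, -0.2448, 0.0006])]
side clip_pin [(0.69, [0.5608, -0.0043, 0.0729]), (0.57, [0.5592, -0.1161, 0.0407]), (0.55, [0.4666, -0.0911, 0.0431])]
side rack []
{'location': [0.5171, -0.2415, 0.0025], 'score': 0.75}
{'location': [0.5173, -0.248, -0.0011], 'score': 0.55}
{'location': [0.4154, 0.0139, -0.0008], 'score': 0.52}
```

View pics/s2.png

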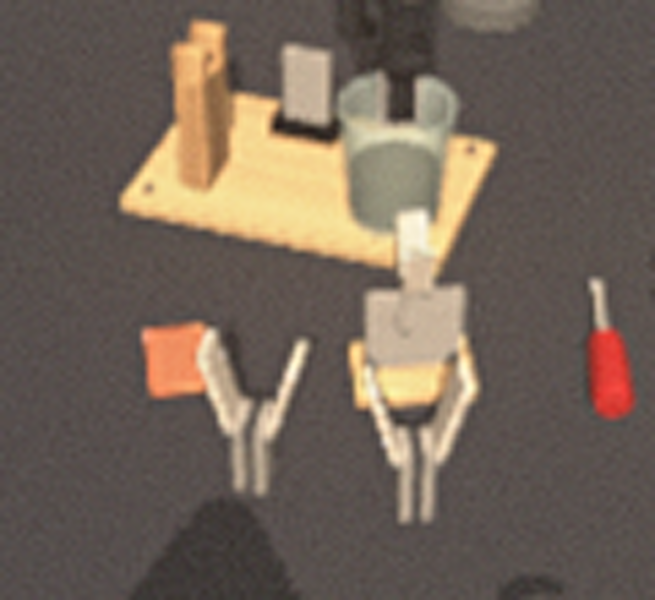

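The arm hovers above; the clip sits alone on the rack's plate at (400,250–370), and the bare terminal plate is at (305,85).

{"name": "drive_tool", "arguments": {
  "targets": [
    [[1,0.012,-0.0123,0,0.2],[1,0.0122,-0.0123,0,0],[1,0,0,0.03,0],[1,0,0,0.03,0],[1,0,0,0.03,0],[1,0,0,0.03,0],[1,0,0,0.015,0],[1,0,0,0.01,0],[1,0,0,0,0],[1,0,0,0,0],[1,0,0,0,0]]
  ]
}}

```text
t: 4.3
tcp_pos: [0.5598, -0.0078, 0.0964]
ee_rot: [3.136, 0.187, 0.005]
wrist_force: [-0.0, 0.7, 0.4]
grip_width: 0.0855
grasp_force: 0.0
```

```bash
python3 - <<'E'
from h import *
rel([.5595,-.006,.093],7)
import cv2
a=vision.get_image("top")[:,:,::-1]; b=vision.get_image("side")[:,:,::-1]
im=np.zeros((400,800,3),np.uint8); im[:,:400]=cv2.resize(a[160:220,225:285],(400,400),interpolation=cv2.INTER_CUBIC)
im[:,400:]=cv2.resize(b[170:230,225:285],(400,400),interpolation=cv2.INTER_CUBIC)
cv2.imwrite("pics/s3.png",im)
E
```

```text
t 4.3 tcp [ 0.5598 -0.0078  0.0964] yaw 6.82 | spin -0.18 shift [-0.     -0.0018  0.0034] F [-0.   0.7  0.4] w 0.0855
```

View pics/s3.png

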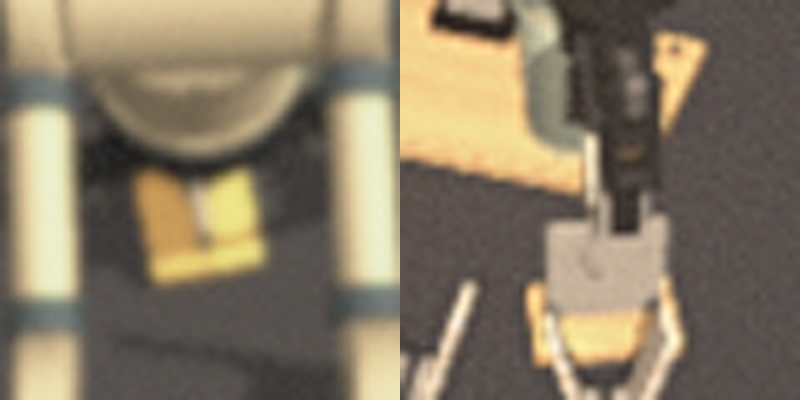

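The near finger's tip at about (625,225) looks to the right of the handle at (600,190). I'll check that by projecting the points.

```bash
python3 - <<'E'
from h import *
import cv2
def proj(c,P):
    m=vision.camera_model(c); return cv2.projectPoints(np.array(P,float).reshape(-1,3),np.array(m["rvec"]),np.array(m["tvec"]),np.array(m["intrinsics"]),None)[0].reshape(-1,2)
o=np.array([225,170]);k=400/60
a=np.radians(7);X=np.array([np.cos(a),np.sin(a),0]);Y=np.array([-np.sin(a),np.cos(a),0]);Z=np.array([0,0,1])
p=np.array([.5595,-.006,.074])
f=lambda q:((proj("side",q)-o+.5)*k+[400,0]).round().tolist()
print("handle -y end corners",f([p-.021*Y+s*.009*X+.042*Z for s in(-1,1)]),"plate top corners",f([p-.0025*Y+s*.03*X-.004*Z for s in(-1,1)]))
s=np.array([.5598,-.0078,.0964])
print("near fingertip inner, width edges",f([s-.0427*Y+e*.011*X+.005*Z for e in(-1,1)]),"backs",f([s-.057*Y+e*.011*X+.005*Z for e in(-1,1)]))
for n in ("clip_pin","rack","clip"): 
  for d in vision.place_of(n,"side"): print(n,round(d["score"],2),np.round(d["location"],4))
E
```

```text
handle -y end corners [[595.0, 178.0], [632.0, 175.0]] plate top corners [[544.0, 232.0], [662.0, 221.0]]
near fingertip inner, width edges [[599.0, 233.0], [644.0, 229.0]] backs [[604.0, 252.0], [650.0, 248.0]]
clip_pin 0.75 [ 0.5561 -0.1148  0.0438]
clip_pin 0.5 [ 0.4629 -0.0895  0.0395]
clip_pin 0.47 [ 0.56   -0.0054  0.0757]
rack 0.84 [ 0.5627 -0.004  -0.0015]
rack 0.48 [0.5074 0.2047 0.0011]
rack 0.3 [ 0.3148 -0.4422  0.0026]
clip 0.68 [ 0.5603 -0.12    0.0411]
clip 0.55 [ 0.5627 -0.007   0.0721]
```

{"name": "drive_tool", "arguments": {
  "targets": [
    [[0.6,-0.002,-0.0018,0.0033,0],[0.5,0,0,0,0],[0.5,0,0,0,0],[0.5,0,0,0,0],[0.5,0,0,0,0]]
  ],
  "force": 40
}}

```text
t: 4.97
tcp_pos: [0.5566, -0.0062, 0.091]
ee_rot: [3.135, 0.187, -0.0]
wrist_force: [0.0, -0.8, -0.3]
grip_width: 0.0427
grasp_force: 0.8
```

{"name": "drive_tool", "arguments": {
  "targets": [
    [[0.4,0,0,0,0],[0.35,0,0,0,0],[0.3,0,0,0,0],[0.2,0,0,0,0],[0.1,0,0,0,0],[0,0,0,0,0],[0,0,0,0,0],[0,0,0,0,0],[0,0,0,0,0],[0,0,0,0,0]]
  ]
}}

```text
t: 5.8
tcp_pos: [0.5584, -0.0059, 0.0946]
ee_rot: [3.136, 0.188, 0.01]
wrist_force: [-0.6, 0.0, 10.6]
grip_width: 0.0177
grasp_force: 40.8
```

```bash
python3 - <<'E'
from h import *
rel([.5575,-.006,.093],7)
E
```

```text
t 5.8 tcp [ 0.5584 -0.0059  0.0946] yaw 6.85 | spin -0.15 shift [-0.0009 -0.      0.0016] F [-0.6  0.  10.6] w 0.0177
```

{"name": "drive_tool", "arguments": {
  "targets": [
    [[0,0,0,-0.005,0],[0,0,0,-0.01,0],[0,0,0,-0.015,0],[0,0,0,-0.02,0],[0,0,0,-0.025,0],[0,0,0,-0.02,0],[0,0,0,0,0],[0,0,0,0,0]]
  ]
}}

```text
t: 6.47
tcp_pos: [0.5572, -0.006, 0.1875]
ee_rot: [3.136, 0.187, 0.004]
wrist_force: [-0.1, -0.2, -0.4]
grip_width: 0.0178
grasp_force: 39.4
```

```bash
python3 - <<'E'
from h import *
import cv2
rel([.5025,.2525,.19],-21)
b=vision.get_image("side")[:,:,::-1]
cv2.imwrite("pics/s4.png",cv2.resize(b[140:240,190:310],(720,600),interpolation=cv2.INTER_CUBIC))
for c in ("top","side"):
  for n in ("terminal_top","jar_mouth","fork_notch","clip_pin"): print(c,n,[(round(d["score"],2),np.round(d["location"],4).tolist()) for d in vision.place_of(n,c)])
E
```

```text
t 6.47 tcp [ 0.5572 -0.006   0.1875] yaw 6.84 | spin 27.84 shift [-0.1437 -0.2217 -0.0025] F [-0.1 -0.2 -0.4] w 0.0178
top terminal_top [(0.58, [0.5005, 0.254, 0.0777])]
top jar_mouth [(0.97, [0.5616, 0.1477, 0.1008])]
top fork_notch [(0.62, [0.4252, 0.197, 0.1031])]
top clip_pin [(0.55, [0.5551, -0.1159, 0.0416]), (0.44, [0.4644, -0.0893, 0.041])]
side terminal_top [(0.85, [0.5026, 0.2545, 0.0796])]
side jar_mouth [(0.57, [0.5581, 0.1525, 0.1034])]
side fork_notch [(0.67, [0.4288, 0.2046, 0.1065])]
side clip_pin [(0.64, [0.465, -0.0897, 0.0458]), (0.5, [0.7613, -0.0142, -0.0017]), (0.46, [0.5563, -0.1133, 0.0398]), (0.42, [0.5616, -0.0052, 0.1682])]
```

View pics/s4.png

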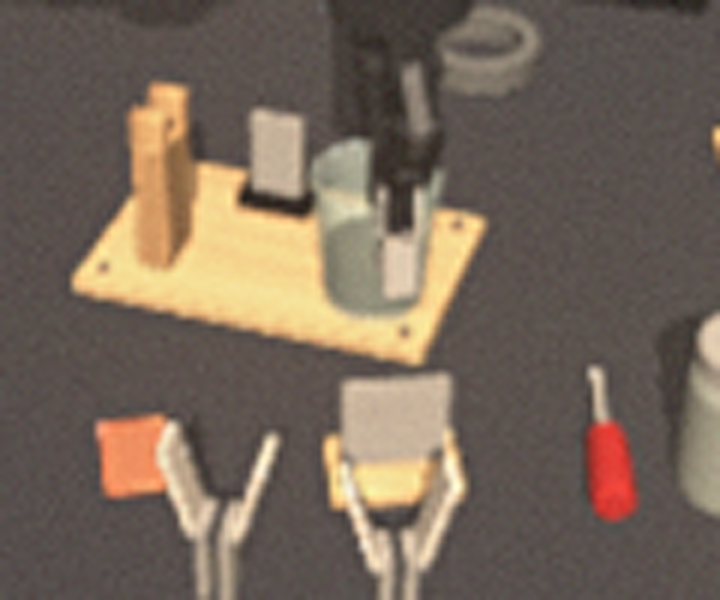

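The clip hangs upright and centred below the fingers at (400,265), clear of the rack. The terminal plate is at (277,110), free.

{"name": "drive_tool", "arguments": {
  "targets": [
    [[0,0,0,-0.005,6.96],[0,0,0,0,6.96],[0,0,0,0,6.96],[0,0,0,0,6.96],[0,-0.018,-0.0278,0,0],[0,-0.018,-0.0278,0,0],[0,-0.018,-0.0278,0,0],[0,-0.018,-0.0278,0,0],[0,-0.018,-0.0278,0,0],[0,-0.018,-0.0278,0,0],[0,-0.018,-0.0278,0,0],[0,-0.018,-0.0278,0,0]]
  ]
}}

```text
t: 7.92
tcp_pos: [0.5013, 0.2548, 0.1909]
ee_rot: [-3.089, 0.573, -0.0]
wrist_force: [-0.3, 0.1, 0.0]
grip_width: 0.0179
grasp_force: 39.4
```

{"name": "drive_tool", "arguments": {
  "targets": [
    [[0,0,0,0,0],[0,0,0,0.03,0],[0,0,0,0.015,0],[0,0,0,0,0],[0,0,0,0,0]]
  ]
}}

```text
t: 8.33
tcp_pos: [0.5014, 0.2528, 0.145]
ee_rot: [3.088, -0.572, -0.003]
wrist_force: [-0.2, -0.7, -0.9]
grip_width: 0.0179
grasp_force: 39.4
```

```bash
python3 - <<'E'
from h import *
import cv2
rel([.502,.2532,.1045],-21)
a=vision.get_image("top")[:,:,::-1]; b=vision.get_image("side")[:,:,::-1]
im=np.zeros((400,800,3),np.uint8); im[:,:400]=cv2.resize(a[180:260,140:220],(400,400),interpolation=cv2.INTER_CUBIC)
im[:,400:]=cv2.resize(b[140:200,205:265],(400,400),interpolation=cv2.INTER_CUBIC)
cv2.imwrite("pics/s5.png",im)
E
```

```text
t 8.33 tcp [0.5014 0.2528 0.145 ] yaw -21.01 | spin -0.01 shift [ 0.0004 -0.0006  0.0405] F [-0.2 -0.7 -0.9] w 0.0179
```

View pics/s5.png

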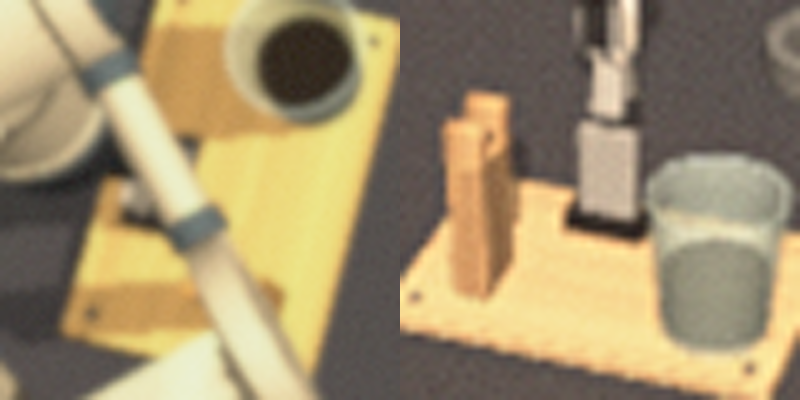

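The jaws at (610,90) are lined up with the terminal plate (580–640, top at row 122). Going down slowly.

{"name": "drive_tool", "arguments": {
  "targets": [
    [[0,0,0,0.006,0],[0,0,0,0.006,0],[0,0,0,0.006,0],[0,0,0,0.005,0],[0,0,0,0.005,0],[0,0,0,0,0]]
  ]
}}

```text
t: 8.93
tcp_pos: [0.5012, 0.253, 0.1162]
ee_rot: [3.088, -0.572, -0.003]
wrist_force: [0.1, -0.0, 0.4]
grip_width: 0.0173
grasp_force: 39.4
```

{"name": "drive_tool", "arguments": {
  "targets": [
    [[0,0,0,0.004,0],[0,0,0,0.004,0],[0,0,0,0.002,0],[0,0,0,0.001,0],[0,0,0,0.001,0],[0,0,0,0,0]]
  ]
}}

```text
t: 9.43
tcp_pos: [0.5019, 0.2533, 0.1059]
ee_rot: [3.089, -0.573, -0.0]
wrist_force: [0.6, 0.3, -0.8]
grip_width: 0.0176
grasp_force: 39.4
```

```bash
python3 - <<'E'
from h import *
rel([.502,.2532,.1045],-21)
E
```

```text
t 9.43 tcp [0.5019 0.2533 0.1059] yaw -21.0 | spin -0.0 shift [0.0002 0.     0.0014] F [ 0.6  0.3 -0.8] w 0.0176
```

{"name": "drive_tool", "arguments": {
  "targets": [
    [[0,0,0,0.0007,0],[0,0,0,0.0007,0],[0,0,0,0.0006,0],[0,0,0,0,0],[0,0,0,0,0]]
  ]
}}

```text
t: 9.85
tcp_pos: [0.5021, 0.2534, 0.1047]
ee_rot: [-3.088, 0.572, -0.001]
wrist_force: [-0.5, -0.6, 3.5]
grip_width: 0.018
grasp_force: 40.0
```

{"name": "drive_tool", "arguments": {
  "targets": [
    [[0,0,0,0.0005,0],[0,0,0,0.0005,0],[0,0,0,0,0],[0,0,0,0,0]]
  ]
}}

```text
t: 10.18
tcp_pos: [0.5021, 0.2534, 0.1047]
ee_rot: [-3.088, 0.572, -0.002]
wrist_force: [-2.9, -1.0, 7.9]
grip_width: 0.0177
grasp_force: 40.7
```

{"name": "drive_tool", "arguments": {
  "targets": [
    [[0.1,0,0,0.001,0],[0.2,0,0,0.0007,0],[0.3,0,0,0.0005,0],[0.4,0,0,0,0],[0.5,0,0,0,0],[0.55,0,0,0,0],[0.6,0,0,0,0],[0.7,0,0,0,0],[0.7,0,0,0,0]]
  ]
}}

```text
t: 10.93
tcp_pos: [0.5018, 0.2532, 0.1005]
ee_rot: [3.089, -0.573, -0.001]
wrist_force: [-0.4, 0.7, 0.9]
grip_width: 0.0597
grasp_force: 0.0
```

{"name": "drive_tool", "arguments": {
  "targets": [
    [[0.7,0,0,-0.01,0],[0.7,0,0,-0.03,0],[0.7,0,0,-0.03,0],[0.8,0,0,-0.03,0],[1,0,0,-0.03,0],[1,0,0.035,0,0],[1,0,0.04,0,0],[1,0,0.04,0,0],[1,0,0.04,0,0],[1,0,0.04,0,0],[1,0,0.04,0,0]]
  ]
}}

```text
t: 11.85
tcp_pos: [0.4166, 0.0325, 0.2317]
ee_rot: [-3.089, 0.571, -0.002]
wrist_force: [0.5, -0.9, 0.8]
grip_width: 0.0852
grasp_force: 0.0
```

```bash
python3 - <<'E'
from h import *
import cv2
rel([.56,-.248,.15],2)
a=vision.get_image("top")[:,:,::-1]; b=vision.get_image("side")[:,:,::-1]
im=np.zeros((400,800,3),np.uint8); im[:,:400]=cv2.resize(a[170:260,140:230],(400,400),interpolation=cv2.INTER_CUBIC)
im[:,400:]=cv2.resize(b[140:200,205:265],(400,400),interpolation=cv2.INTER_CUBIC)
cv2.imwrite("pics/s6.png",im)
L={}
for c in ("top","side"):
  for n in ("clip_pin","bar_balance","electrode","bar","jar_mouth","fork_notch"): print(c,n,[(round(d["score"],2),np.round(d["location"],4).tolist()) for d in vision.place_of(n,c)])
E
```

```text
t 11.85 tcp [0.4166 0.0325 0.2317] yaw -20.96 | spin -22.96 shift [0.1335 0.2854 0.0817] F [ 0.5 -0.9  0.8] w 0.0852
top clip_pin [(0.68, [0.5576, -0.1187, 0.0428]), (0.56, [0.465, -0.0908, 0.0423]), (0.5, [0.5028, 0.2499, 0.0857])]
top bar_balance [(0.63, [0.5589, -0.2506, 0.0209]), (0.37, [0.5012, 0.2539, 0.0797])]
top electrode [(0.73, [0.6132, -0.2474, 0.0207]), (0.49, [0.5615, 0.1463, 0.1041])]
top bar [(0.73, [0.4136, 0.0115, -0.0031]), (0.57, [0.5175, -0.2423, 0.0012])]
top jar_mouth [(0.7, [0.561, 0.1488, 0.1008])]
top fork_notch [(0.98, [0.4272, 0.1987, 0.1017])]
side clip_pin [(0.76, [0.4657, -0.0915, 0.0414]), (0.73, [0.5565, -0.1154, 0.0396]), (0.4, [0.5046, 0.2526, 0.0851])]
side bar_balance [(0.91, [0.5622, -0.2484, 0.0213]), (0.21, [0.5613, 0.1515, 0.1025])]
side electrode [(0.82, [0.6164, -0.2439, 0.0249]), (0.22, [0.4287, 0.2017, 0.1041])]
side bar [(0.79, [0.5179, -0.2461, 0.0013])]
side jar_mouth [(0.75, [0.5604, 0.15, 0.1004])]
side fork_notch [(0.95, [0.4322, 0.2024, 0.1065])]
```

View pics/s6.png

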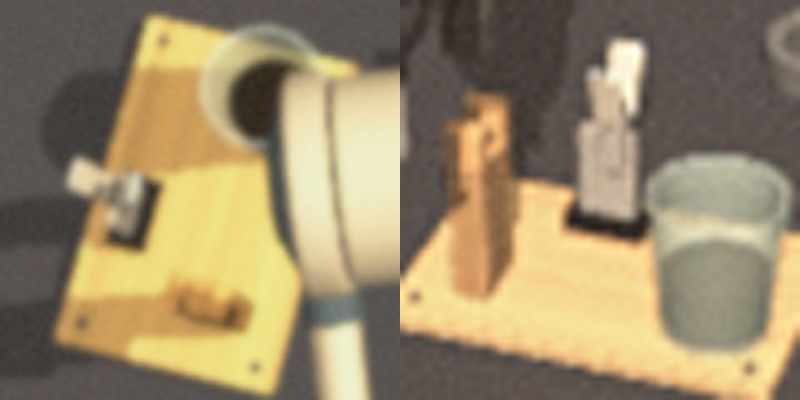

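The clip sits upright on the terminal plate at (610,110) in the side view, its jaws fully over the edge. The pin measures about 85 mm up, which is home, and the tool's height at seating was 10 mm above that on the rack, as it should be. Next is the bar's axis.

```bash
python3 - <<'E'
from h import *
import cv2
def ray(c,uv,z):
    m=vision.camera_model(c);R=cv2.Rodrigues(np.array(m["rvec"]))[0];K=np.array(m["intrinsics"])
    C=-R.T@np.array(m["tvec"]).ravel(); d=R.T@np.linalg.inv(K)@np.vstack([uv.T,np.ones(len(uv))]); return (C[:,None]+d*(z-C[2])/d[2]).T[:,:2]
for c in("top","side"):
  vision.get_image(c)
  for d in vision.silhouettes("bar",c)[:2]:
    v,u=np.nonzero(d["mask"]); P=ray(c,np.stack([u,v],1).astype(float),.026)
    P=P[(P[:,0]>.42)&(P[:,0]<.585)&(abs(P[:,1]+.248)<.03)]
    if len(P)<60: continue
    xs=np.arange(.425,.585,.02); ys=[np.mean(P[abs(P[:,0]-x)<.01,1]) for x in xs]
    k=np.polyfit(xs,ys,1); print(c,round(d["score"],2),len(P),"yaw",np.degrees(np.arctan(k[0])).round(2),"y@.56",np.polyval(k,.56).round(4),np.round(ys,4))
rel([.5603,-.248,.15],2)
E
```

```text
top 0.74 270 yaw 1.52 y@.56 -0.246 [-0.2488 -0.2493 -0.2485 -0.249  -0.2475 -0.2469 -0.2457 -0.2459]
side 0.55 409 yaw 1.93 y@.56 -0.2522 [-0.2569 -0.2557 -0.2552 -0.2552 -0.2541 -0.2533 -0.2525 -0.2521]
t 12.75 tcp [0.4177 0.034  0.2308] yaw -20.99 | spin -22.99 shift [0.1327 0.2868 0.0808] F [-0.1  0.2  0.3] w 0.0852
```

{"name": "drive_tool", "arguments": {
  "targets": [
    [[1,0,0,0,-5.75],[1,0,0,0,-5.75],[1,0,0,0,-5.75],[1,0,0,0,-5.75],[1,0.0166,0.0358,0,0],[1,0.0166,0.0358,0,0],[1,0.0166,0.0358,0,0],[1,0.0166,0.0358,0,0],[1,0.0166,0.0358,0,0],[1,0.0166,0.0358,0,0],[1,0.0166,0.0358,0,0],[1,0.0164,0.0357,0,0]]
  ]
}}

```text
t: 13.75
tcp_pos: [0.5607, -0.2497, 0.2305]
ee_rot: [-3.141, -0.054, 0.0]
wrist_force: [0.5, 0.6, 0.5]
grip_width: 0.0852
grasp_force: 0.0
```

{"name": "drive_tool", "arguments": {
  "targets": [
    [[0.7,0,0,0,0],[0.7,0,0,0.03,0],[0.7,0,0,0.04,0],[0.7,0,0,0.04,0],[0.7,0,0,0.03,0],[0.7,0,0,0.01,0],[0.7,0,0,0,0],[0.7,0,0,0,0]]
  ],
  "force": 100
}}

```text
t: 14.42
tcp_pos: [0.5605, -0.2477, 0.082]
ee_rot: [3.141, 0.055, 0.001]
wrist_force: [-0.3, 0.8, 0.4]
grip_width: 0.06
grasp_force: 0.0
```

```bash
python3 - <<'E'
from h import *
rel([.5602,-.2475,.013],2)
E
```

```text
t 14.42 tcp [ 0.5605 -0.2477  0.082 ] yaw 2.0 | spin 0.0 shift [-0.0003 -0.0002  0.069 ] F [-0.3  0.8  0.4] w 0.06
```

{"name": "drive_tool", "arguments": {
  "targets": [
    [[0.7,0,0,0.02,0],[0.7,0,0,0.02,0],[0.6,0,0,0.014,0],[0.6,0,0,0.01,0],[0.6,0,0,0.005,0],[0.6,0,0,0,0],[0.5,0,0,0,0],[0.4,0,0,0,0]]
  ]
}}

```text
t: 15.08
tcp_pos: [0.5609, -0.248, 0.0133]
ee_rot: [3.14, 0.055, 0.003]
wrist_force: [0.3, -0.4, -0.1]
grip_width: 0.0346
grasp_force: 0.0
```

{"name": "drive_tool", "arguments": {
  "targets": [
    [[0.3,0,0,0,0],[0.25,0,0,0,0],[0.2,0,0,0,0],[0.15,0,0,0,0],[0.1,0,0,0,0],[0,0,0,0,0],[0,0,0,0,0],[0,0,0,0,0],[0,0,0,0,0]]
  ]
}}

```text
t: 15.83
tcp_pos: [0.5604, -0.2477, 0.0124]
ee_rot: [3.141, 0.055, 0.001]
wrist_force: [-0.4, 1.0, 5.8]
grip_width: 0.0099
grasp_force: 98.1
```

{"name": "drive_tool", "arguments": {
  "targets": [
    [[0,0,0,-0.005,0],[0,0,0,-0.01,0],[0,0,0,-0.015,0],[0,0,0,-0.01,0],[0,0,0,0,0],[0,0,0,0,0],[0,0,0,0,0]]
  ]
}}

```text
t: 16.42
tcp_pos: [0.5598, -0.2475, 0.051]
ee_rot: [-3.141, -0.055, 0.002]
wrist_force: [-0.2, -0.5, -2.6]
grip_width: 0.01
grasp_force: 97.6
```

```bash
python3 - <<'E'
from h import *
import cv2
rel([.5602,-.2475,.05],2)
s=readout.observe(); print(np.round(s["torque"],3))
b=vision.get_image("side")[:,:,::-1]
cv2.imwrite("pics/s7.png",cv2.resize(b[210:310,180:310],(780,600),interpolation=cv2.INTER_CUBIC))
for n in("bar_balance","electrode","bar"):
  for c in("top","side"):
    vision.get_image(c); print(c,n,[(round(d["score"],2),np.round(d["location"],4).tolist()) for d in vision.place_of(n,c)[:2]])
E
```

```text
t 16.42 tcp [ 0.5598 -0.2475  0.051 ] yaw 1.99 | spin -0.01 shift [0.0004 0.     0.001 ] F [-0.2 -0.5 -2.6] w 0.01
[-0.027  0.003  0.   ]
top bar_balance [(0.73, [0.5603, -0.0055, 0.002]), (0.47, [0.5581, -0.2499, 0.0586])]
side bar_balance [(0.78, [0.5607, -0.2472, 0.06])]
top electrode [(0.2, [0.6872, 0.0094, -0.0024])]
side electrode [(0.63, [0.6129, -0.2426, 0.0595])]
top bar [(0.51, [0.5168, -0.2457, 0.0427])]
side bar [(0.82, [0.52, -0.2487, 0.0387]), (0.32, [0.5064, 0.2511, 0.0863])]
```

View pics/s7.png

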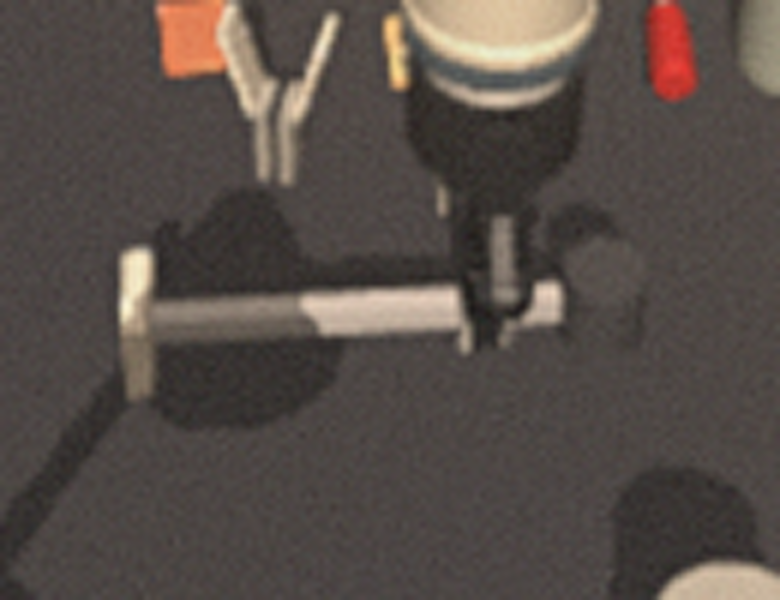

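The bar is off the table, level and straight in the fingers, held at (490,320) between the foot at (135,320) and the electrode at (605,290).

{"name": "drive_tool", "arguments": {
  "targets": [
    [[0,0,0,-0.02,0],[0,0,0,-0.03,0],[0,0,0,-0.03,0],[0,0,0,-0.03,0],[0,0,0,-0.03,0],[0,0,0,-0.02,0],[0,0,0,0,4.6],[0,0,0,0,4.6],[0,0,0,0,4.6],[0,0,0,0,4.6],[0,0,0,0,4.7],[0,0,0,0,0]]
  ]
}}

```text
t: 18.07
tcp_pos: [0.5601, -0.2476, 0.2118]
ee_rot: [3.088, -0.58, 0.0]
wrist_force: [-0.6, 0.1, -3.1]
grip_width: 0.0103
grasp_force: 97.8
```

{"name": "drive_tool", "arguments": {
  "targets": [
    [[0,-0.006,-0.0115,0,0],[0,-0.0124,-0.0232,0,0],[0,-0.0124,-0.0232,0,0],[0,-0.0124,-0.0232,0,0],[0,-0.0124,-0.0232,0,0],[0,-0.0124,-0.0232,0,0],[0,-0.0124,-0.0232,0,0],[0,-0.0124,-0.0232,0,0],[0,-0.0124,-0.0232,0,0],[0,-0.0124,-0.0232,0,0],[0,-0.0124,-0.0232,0,0],[0,-0.0124,-0.0232,0,0]]
  ]
}}

```text
t: 19.07
tcp_pos: [0.5226, 0.0543, 0.212]
ee_rot: [-3.089, 0.57, -0.001]
wrist_force: [0.6, -0.0, -3.2]
grip_width: 0.0098
grasp_force: 97.8
```

{"name": "drive_tool", "arguments": {
  "targets": [
    [[0,-0.0124,-0.0232,0,0],[0,-0.0124,-0.0232,0,0],[0,-0.0124,-0.0232,0,0],[0,-0.0124,-0.0232,0,0],[0,-0.006,-0.0115,0,0],[0,0,0,0,0],[0,0,0,0,0],[0,0,0,0,0]]
  ]
}}

```text
t: 19.73
tcp_pos: [0.509, 0.1692, 0.2118]
ee_rot: [3.088, -0.574, 0.0]
wrist_force: [-0.5, 0.1, -2.4]
grip_width: 0.0101
grasp_force: 97.9
```

```bash
python3 - <<'E'
from h import *
rel([.5087,.1696,.1424],-21.1)
for n in("bar_balance","electrode"):
  for c in("top","side"):
    vision.get_image(c); print(c,n,[(round(d["score"],2),np.round(d["location"],4).tolist()) for d in vision.place_of(n,c)[:2]])
E
```

```text
t 19.73 tcp [0.509  0.1692 0.2118] yaw -21.07 | spin 0.03 shift [-0.0004 -0.0003  0.0694] F [-0.5  0.1 -2.4] w 0.0101
top bar_balance [(0.5, [0.5091, 0.1671, 0.22])]
side bar_balance [(0.74, [0.5094, 0.1705, 0.2226])]
top electrode [(0.69, [0.7613, -0.0167, -0.0051]), (0.53, [0.6555, 0.4528, 0.0017])]
side electrode [(0.75, [0.5601, 0.1494, 0.2208])]
```

{"name": "drive_tool", "arguments": {
  "targets": [
    [[0,0,0,0.01,0],[0,0,0,0.015,0],[0,0,0,0.015,0],[0,0,0,0.013,0],[0,0,0,0.01,0],[0,0,0,0.006,0],[0,0,0,0,0],[0,0,0,0,0],[0,0,0,0,0],[0,0,0,0,0],[0,0,0,0,0],[0,0,0,0,0]]
  ]
}}

```text
t: 21.13
tcp_pos: [0.5093, 0.1698, 0.1435]
ee_rot: [-3.088, 0.575, -0.002]
wrist_force: [0.5, 0.3, -2.9]
grip_width: 0.0099
grasp_force: 98.0
```

```bash
python3 - <<'E'
from h import *
import cv2
rel([.5087,.1696,.1424],-21.1)
b=vision.get_image("side")[:,:,::-1]
cv2.imwrite("pics/s8.png",cv2.resize(b[110:210,180:310],(780,600),interpolation=cv2.INTER_CUBIC))
for n in("bar_balance","electrode","clip_pin"):
    print(n,[(round(d["score"],2),np.round(d["location"],4).tolist()) for d in vision.place_of(n,"side")])
E
```

```text
t 21.13 tcp [0.5093 0.1698 0.1435] yaw -21.1 | spin -0.0 shift [-0.0005  0.0004  0.0011] F [ 0.5  0.3 -2.9] w 0.0099
bar_balance []
electrode [(0.73, [0.5614, 0.1512, 0.154])]
clip_pin [(0.6, [0.5575, -0.113, 0.0388]), (0.55, [0.5076, 0.2516, 0.0861]), (0.52, [0.4665, -0.0899, 0.0436]), (0.5, [0.6553, 0.4502, -0.0017]), (0.21, [0.4315, 0.2017, 0.1043])]
```

View pics/s8.png

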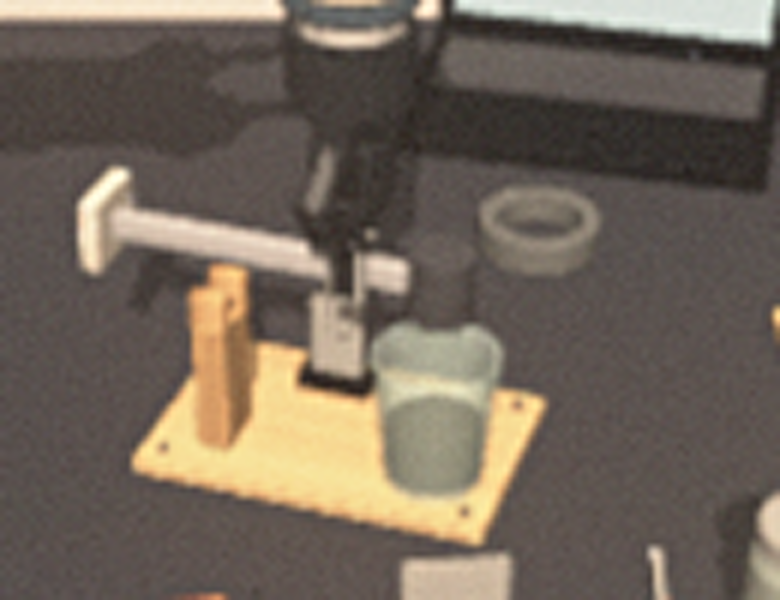

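The electrode at (440,280) hangs over the jar's mouth at (437,345). The bar runs level and in line above the fork at (220,280), and the clip is still on the terminal plate.

```bash
python3 -c "
from rig import workorder; print(workorder.hand_in())"
```

```text
the job is handed in; nothing more can be done
None
```

The job is handed in at about 21 s of 54: the clip is fully home on the terminal plate, and the bar is held level and in line with the fork, its electrode centred about 5 cm above the jar's mouth (taken as electrode centre to rim).

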